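Latch the dripper, raise the pour-over arm to its band and lock the cam lever

ROBOT

A 6-joint arm with a two-finger parallel gripper is mounted at the origin on a cart in front of the work surface, level with it; the furniture and walls round the work are solid. World frame = base frame: x ahead of the robot, y to its left, z up, the work surface at z = 0. Lengths are in mm, angles in rad, forces in N, time in s.
With the tool pointing down it reaches from about 400 to 925 mm from the base axis. Payload 12.5 kg.
Tool frame: the origin (TCP) lies midway between the tips of the shut fingers; the grasp point (between the pads) lies 19 mm behind it; z points along the fingers, y is the line along which they close (so a half turn about z gives the same grasp; the last joint's range is limited). The gripper opens to 95 mm and grips with 3 to 60 N. Pads are 20 mm wide; open, the fingers measure 119 mm over their backs; the gripper's body (75 mm by 180 mm) begins 59 mm behind the grasp point.
Start: joints at [1.042, 0.491, 1.559, -0, 1.092, -0.106], TCP at [256.433, 569.99, 214.661] pointing down, gripper open.
Joint ranges: [-3.1, 3.1], [-0.84, 2.19], [0.05, 2.79], [-1.13, 4.28], [0.06, 2.93], [-2.69, 2.69]. Speed limits (rad/s): [2.22, 2.22, 2.79, 3.14, 3.14, 3.14].

INTERFACE

Orientations are given as [roll, pitch, yaw] about the fixed x, y, z axes, in that order (R = Rz(yaw) Ry(pitch) Rx(roll)).
In Python, from cell import state, viewer, env, models gives the robot as it stands. The module is installed in compiled form; this text tells all that it offers.
- The arm moves only by the tool arm_command, never from a script. Its argument "rows" is a list of rows, each a list of 2 entries, a list of its own where there are three numbers: the shift along the tool's x, y, z normalised to -1 to 1, where 1 is 0.25 m, then the turn about the tool's z normalised to -1 to 1, where 1 is pi rad. A call has exactly 5 rows; each row shifts and turns the commanded pose from where the row before left it, along the tool's axes as they then stand; what a row does not reach is not made up. A row lasts 1/10 s, in which the tool goes at most 50 mm and 8.59 degrees, less where a joint would pass 70% of its speed; a pose out of reach is approached as far as the arm can. A call with a number of a shift or a turn outside -1 to 1 is refused whole. A call with a gripper value outside its range is refused whole. "claw" is the opening, from 0 (shut) to 1 (fully open), set as the call begins (left out, the last holds). The fingers move at their own pace and stop on an object; the grip force is fixed at half the most. Time passes only in rows, so rows that do not move let the fingers close, or fill a call up. It gives the time, the measured TCP pose, the force, the opening and the grip force at its end, in the units of the state.
- state(): the state, without advancing time (a new reading comes with each control period).
- viewer.read_camera(name): name is "scene" or "side" or "wrist"; returns (picture, depth): 480x640x3 uint8, red, green, blue; 480x640 float32, mm along the optical axis (not along the pixel's ray), 0 where there is no reading.
- viewer.get_calibration(name): a dict with "camera_matrix" (3x3 intrinsics, pixels), "world_to_cam" (4x4, takes a point from world to camera coordinates). Camera axes: x right, y up, looking along -z (the intrinsics and any distortion apply to the point x, -y, -z); pixel columns grow to the right and rows downward; lengths in mm; the calibration is good to about 2 mm. A picture is of the moment at which its call begins: read the wrist's pose just before it. get_calibration takes no time and is no camera call; for the wrist camera it gives the pose at the moment of the call.
- env.job_done(): hands the job in; it is judged then, once.
Trained networks look in the newest picture that a camera, given by its name, has taken for a name from the list of things; names that differ only in an ending like _2 or _b are one class to them, and where a whole thing is asked for, a point or a joint stands for the part that bears it (a point fixed in the world has none). Each returns a list of dicts, best first, with "confidence" (0 to 1); they miss things now and then, are a little off and sometimes report something else, mostly with a low value. They report only what shows in the picture. A call takes as long as a camera call.
- models.search_frame(camera, label): "position" ([x, y, z] in mm, in world coordinates, good to about 4 mm: the middle of the surface that is visible of it).
- models.mark_of(camera, label): "position" ([x, y, z] in mm, in world coordinates, good to about 4 mm: a listed point, or the origin of a listed thing).
The state is a dict: "t": time; "joints": joint angles; "qvel": joint speeds; "tau": joint torques, N m; "eef_pos": TCP position; "tcp_rot": TCP orientation; "ft_force": force on the tool from outside, world axes, zero at the start; "moment": the same for the moment, N m; "opening": opening from 0.0 (shut) to 1.0 (fully open); "grip_force": force on a finger pad.
Only numpy, scipy, OpenCV 4.12 (cv2) and the standard library are available. Lean on these libraries where they do the work, as an engineer would, in place of code of your own. Each camera call takes 0.05 s, during which the arm holds its last target. There are 200 camera calls.

TASK

Set the pour-over stand so that the milk jug will fit under its dripper: with the drip arm still down, swing the keeper bar by its wooden grip across the mouth of the cradle until it clicks home in its catch, so that the dripper cannot slip out. Then grip the black cam lever by its paddle and, with the lever still open, lift the arm until the top of its collar is level with the underside of the rubber band on the post. The arm sinks if let go, so keep it at the band while you swing the lever fully shut, and finish still gripping the shut lever with the arm at the band; leave the jug and cup alone.

Things in the scene. Friction and masses are not known exactly. Their poses are not given: they have to be found in the camera images.
- keeper (a joint): Angle of the keeper, a round steel bar (8 mm thick) that swings level about an upright hinge at the end of the cradle's far tine; 0 = shut across the mouth, caught behind a sprung ball, grows to 1.7 as it opens, turning clockwise seen from above. Stiff enough to stay where left. The last 0.25 rad pushes past the ball: about 3 N at the grip.
- keeper_hinge (a point): Point on the keeper's hinge axis, at the bar's height. Site axes are those of the stand, with z up: y points from the post along the arm to the cradle, -x to the stand's front. Shut, the keeper runs from here along -x; at joint value k its direction is -x turned clockwise by k.
- keeper_grip (a point): Centre of the upright wooden grip on the keeper's tail, 115 mm from the hinge: a round peg 15 mm thick, from 20 mm below this point (24 mm below is the bar) to 17 mm above it. At about z = 148 mm with the arm down.
- carriage (a joint): Height of the sliding drip arm in m: 0 = resting on its lower stop, grows upward to 0.11. Arm, dripper, keeper and lever together weigh about 0.65 kg; the arm slides easily and sinks back to the stop unless held or locked.
- collar_top (a point): Centre of the top face of the arm's collar, a plain aluminium cylinder (38 mm across, 50 mm high) round the post; on the post's axis, z = 156 mm with the arm down. The steel post is 16 mm thick and ends at z = 290 mm.
- band_edge (a point): Centre of the underside of the dark rubber band (23 mm across, 7 mm high) that is set tight on the post as the height mark; on the post's axis, z = 195 to 235 mm. It does not move and does not stop the collar.
- cam_lever (a joint): Angle of the cam lever: 0 = fully shut against its end stop, grows to 1.4 as it opens (starts at 0.95 to 1.25), turning clockwise seen from above about the upright cam pin. Below about 0.6 its cam bears on the post: it takes up to about 8 N at the paddle, the pin gives 2 mm to the front, and the arm is braked, then locked where it stands.
- cam_pin (a point): Point on the axis of the cam pin, on the arm's collar 30 mm in front (-x) of the post's axis, at the height of the lever's middle; point axes are those of the stand (see keeper_hinge). Shut, the lever runs from here along -y; at joint value c its direction is -y turned clockwise by c.
- paddle_mid (a point): Centre of the lever's paddle, 86 mm from the cam pin: an upright black blade 13 mm thick, 28 mm high and 56 mm long (along the lever), to be pinched from above across its 13 mm. Its own y axis points back along the lever to the pin. z = 131 mm with the arm down.
- lever_paddle: The same paddle as a body, turning with the lever; its origin lies at the cam pin, 86 mm from the paddle's centre, its y axis points from the paddle to the pin.
- cradle (a point): Centre of the cradle, the U of bent steel rod 125 mm along the arm from the post that carries the dripper; at the height of the rod's top, z = 129 mm with the arm down. Its mouth looks away from the post.
- dripper_seat (a point): Centre of the underside of the dripper's flange, which rests on the cradle: a white ceramic cone 94 mm across at the rim, its rim 55 mm above this point, with a handle ear at the back; its 35 mm neck hangs 26 mm below. Loose, 0.22 kg.
- milk_jug: Steel milk jug, 101x70x90 mm, loose on the worktop left of the stand; leave it alone. Origin at its underside.
- espresso_cup_0: White espresso cup, 59x83x52 mm, loose on the worktop left of the stand; leave it alone. Origin at its underside.

How it is judged:
By the outcome, as a careful person would: the job done as asked, in the order asked, and still so for the second after the job is handed in, while the arm keeps its last pose, push and grip.
It also fails if it takes over 58 s, if anything falls off the work surface, if the arm or the gripper's body presses on something with over 40 N, if the wrist force passes 120 N, or if a joint passes its speed limit or range.

## Working session

There is one attempt and no reset: what is moved stays moved. The work goes in short steps, Python scripts to look and compute and a tool call to move; the robot and the scene stay as the last step left them, time stands still between calls to the robot, and variables do not carry over. Pictures are saved under pics/ and viewed, at most 10 in all, crops included, and the job is handed in when it is done.

Besides the shell and the picture viewer there is one more tool, called after "Request:" by a JSON object that holds its "op" and its "data". arm_command: Moves the arm, as the interface text tells. Scaled input: -1 to 1 covers 0.25 m each way for a shift and pi rad each way for a turn. Its arguments: {"type":"object","properties":{"rows":{"type":"array","items":{"type":"array"}},"claw":{"type":"number"}},"required":["rows"]}

```bash
mkdir -p pics; cat > h.py <<'E'
import numpy as np, cv2
from cell import state, viewer, env, models
def snap(c,f):
    p,d=viewer.read_camera(c); cv2.imwrite(f'pics/{f}.png',cv2.cvtColor(p,cv2.COLOR_RGB2BGR)); return p,d
def proj(c,P):
    k=viewer.get_calibration(c); q=k['world_to_cam']@np.append(P,1); v=k['camera_matrix']@np.array([q[0],-q[1],-q[2]]); return (v[:2]/v[2]).round()
def st():
    s=state(); print({k:np.round(s[k],3).tolist() for k in ('t','joints','eef_pos','tcp_rot','ft_force','opening','grip_force')})
E
python3 - <<'E'
from h import *
st()
for c in ('scene','side'):
    snap(c,c+'1')
    for l in ('keeper_hinge','keeper_grip','collar_top','band_edge','cam_pin','paddle_mid','cradle','milk_jug','espresso_cup_0'):
        r=models.mark_of(c,l)
        for x in r[:2]: print(c,l,np.round(x['position'],1).tolist(),round(x['confidence'],2),proj(c,x['position']))
E
```

```text
{'t': 0.0, 'joints': [1.042, 0.492, 1.559, 0.0, 1.092, -0.106], 'eef_pos': [256.275, 569.756, 214.051], 'tcp_rot': [-3.14, -0.0, 2.719], 'ft_force': [0.235, 0.037, -0.802], 'opening': 0.997, 'grip_force': 0.0}
scene keeper_grip [544.1, 161.8, 147.1] 0.69 [272. 191.]
scene collar_top [575.0, -101.8, 155.8] 0.7 [390. 269.]
scene band_edge [475.3, -151.7, 131.3] 0.5 [364. 336.]
scene band_edge [579.4, -101.2, 233.9] 0.46 [398. 233.]
scene cam_pin [549.9, -104.7, 135.7] 0.85 [378. 287.]
scene paddle_mid [477.7, -155.8, 131.3] 0.6 [367. 337.]
scene cradle [567.3, 23.9, 130.7] 0.63 [332. 235.]
scene milk_jug [508.1, 235.8, -1.3] 0.91 [240. 233.]
scene espresso_cup_0 [613.5, 285.3, 2.1] 0.88 [268. 195.]
side keeper_hinge [592.4, 50.3, 124.1] 0.78 [310. 248.]
side keeper_grip [547.2, 158.5, 143.4] 0.94 [371. 239.]
side keeper_grip [591.9, 52.2, 125.2] 0.39 [311. 247.]
side collar_top [581.4, -105.8, 156.6] 0.56 [239. 212.]
side band_edge [579.6, -104.2, 229.4] 0.63 [236. 185.]
side cam_pin [548.8, -105.2, 131.9] 0.77 [247. 210.]
side paddle_mid [473.9, -153.4, 133.0] 0.46 [242. 181.]
side cradle [568.5, 21.3, 132.5] 0.75 [301. 233.]
side milk_jug [507.0, 233.6, 2.8] 0.88 [404. 279.]
side espresso_cup_0 [575.7, -103.9, 230.0] 0.71 [237. 183.]
side espresso_cup_0 [618.8, 283.1, -0.2] 0.7 [415. 328.]
```

View pics/scene1.png

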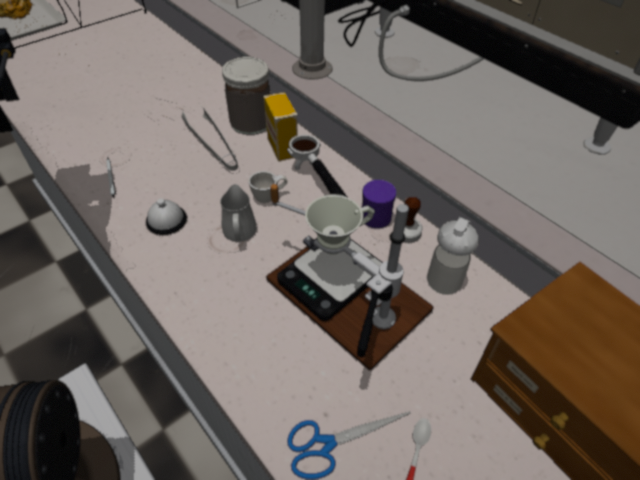

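View pics/side1.png

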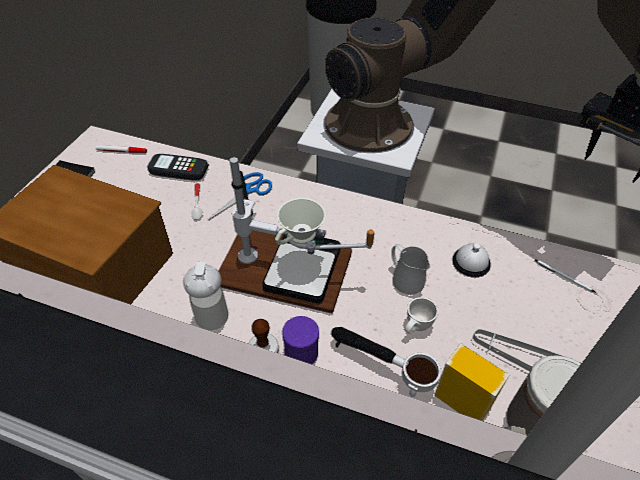

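The scene view shows the grip at (273,190), the dripper at (335,222), the post at (393,260) and the paddle at (368,330). The side view shows the grip at (371,237) and the band at (238,185). These agree with the networks, apart from a few low-confidence wrong hits. I'll plan the approach next.

```bash
cat >> h.py <<'E'
def plan(pts,p=None,yaw=None,quiet=False):
    """pts: list of (x,y,z,yaw,nrows); straight segments; prints rows in tool units"""
    s=state(); p=np.array(s['eef_pos'] if p is None else p,float); yaw=s['tcp_rot'][2] if yaw is None else yaw
    out=[]
    for x,y,z,w,n in pts:
        dp=(np.array([x,y,z])-p)/n; dw=((w-yaw+np.pi)%(2*np.pi)-np.pi)/n
        for i in range(n):
            c,s_=np.cos(yaw),np.sin(yaw)
            out.append([[round((c*dp[0]+s_*dp[1])/250,3),round((s_*dp[0]-c*dp[1])/250,3),round(-dp[2]/250,3)],round(-dw/np.pi,4)]); yaw+=dw
        p=np.array([x,y,z])
    while len(out)%5: out.append([[0,0,0],0])
    for i in range(0,len(out),5): print(out[i:i+5])
E
python3 -c "
from h import *
plan([(545.5,160,225,1.967,15)])"
```

```text
[[[np.float64(-0.115), np.float64(-0.068), np.float64(-0.003)], np.float64(0.016)], [[np.float64(-0.118), np.float64(-0.062), np.float64(-0.003)], np.float64(0.016)], [[np.float64(-0.121), np.float64(-0.056), np.float64(-0.003)], np.float64(0.016)], [[np.float64(-0.124), np.float64(-0.05), np.float64(-0.003)], np.float64(0.016)], [[np.float64(-0.126), np.float64(-0.044), np.float64(-0.003)], np.float64(0.016)]]
[[[np.float64(-0.128), np.float64(-0.037), np.float64(-0.003)], np.float64(0.016)], [[np.float64(-0.13), np.float64(-0.031), np.float64(-0.003)], np.float64(0.016)], [[np.float64(-0.132), np.float64(-0.024), np.float64(-0.003)], np.float64(0.016)], [[np.float64(-0.133), np.float64(-0.018), np.float64(-0.003)], np.float64(0.016)], [[np.float64(-0.133), np.float64(-0.011), np.float64(-0.003)], np.float64(0.016)]]
[[[np.float64(-0.134), np.float64(-0.004), np.float64(-0.003)], np.float64(0.016)], [[np.float64(-0.134), np.float64(0.002), np.float64(-0.003)], np.float64(0.016)], [[np.float64(-0.133), np.float64(0.009), np.float64(-0.003)], np.float64(0.016)], [[np.float64(-0.133), np.float64(0.016), np.float64(-0.003)], np.float64(0.016)], [[np.float64(-0.132), np.float64(0.022), np.float64(-0.003)], np.float64(0.016)]]
```

Request:
{"op": "arm_command", "data": {"rows": [[[-0.115,-0.068,-0.003],0.016],[[-0.118,-0.062,-0.003],0.016],[[-0.121,-0.056,-0.003],0.016],[[-0.124,-0.05,-0.003],0.016],[[-0.126,-0.044,-0.003],0.016]], "claw": 0.5}}

```text
t: 1.5
eef_pos: [353.1, 432.4, 218.5]
tcp_rot: [3.141, 0.0, 2.466]
ft_force: [0.1, 1.0, 0.4]
opening: 0.635
grip_force: 0.0
```

Request:
{"op": "arm_command", "data": {"rows": [[[-0.128,-0.037,-0.003],0.016],[[-0.13,-0.031,-0.003],0.016],[[-0.132,-0.024,-0.003],0.016],[[-0.133,-0.018,-0.003],0.016],[[-0.133,-0.011,-0.003],0.016]]}}

```text
t: 2.0
eef_pos: [449.4, 295.7, 222.3]
tcp_rot: [3.141, 0.0, 2.214]
ft_force: [0.3, 0.3, -0.0]
opening: 0.5
grip_force: 0.0
```

Request:
{"op": "arm_command", "data": {"rows": [[[-0.134,-0.004,-0.003],0.016],[[-0.134,0.002,-0.003],0.016],[[-0.133,0.009,-0.003],0.016],[[-0.133,0.016,-0.003],0.016],[[-0.132,0.022,-0.003],0.016]]}}

```text
t: 2.5
eef_pos: [545.6, 158.7, 226.0]
tcp_rot: [3.141, -0.0, 1.963]
ft_force: [-0.2, -0.0, -0.6]
opening: 0.498
grip_force: 0.0
```

```bash
sed -i 's/out.append(\[\[round/out.append([[round/; s/round((c\*dp/round(float(c*dp/; ' h.py; sed -i 's/    for i in range(0,len(out),5): print(out\[i:i+5\])/    import json\n    for i in range(0,len(out),5): print(json.dumps([[[float(v) for v in a],float(b)] for a,b in out[i:i+5]]))/; s/round(float(c\*dp/round((c*dp/' h.py
python3 - <<'E'
from h import *
st()
snap('wrist','w1')
for l in ('keeper_grip','keeper_hinge','cradle','collar_top','cam_pin','paddle_mid'):
    for x in models.mark_of('wrist',l)[:2]: print(l,np.round(x['position'],1).tolist(),round(x['confidence'],2),proj('wrist',x['position']))
E
```

```text
{'t': 2.5, 'joints': [0.167, 0.398, 1.687, 0.0, 1.056, -0.225], 'eef_pos': [545.591, 158.745, 226.05], 'tcp_rot': [3.141, -0.0, 1.963], 'ft_force': [-0.192, -0.037, -0.644], 'opening': 0.498, 'grip_force': 0.0}
keeper_grip [547.4, 155.0, 149.1] 0.93 [315. 253.]
cam_pin [619.5, 281.1, -1.5] 0.65 [446. 106.]
cam_pin [546.9, 157.9, 149.5] 0.63 [318. 255.]
```

View pics/w1.png

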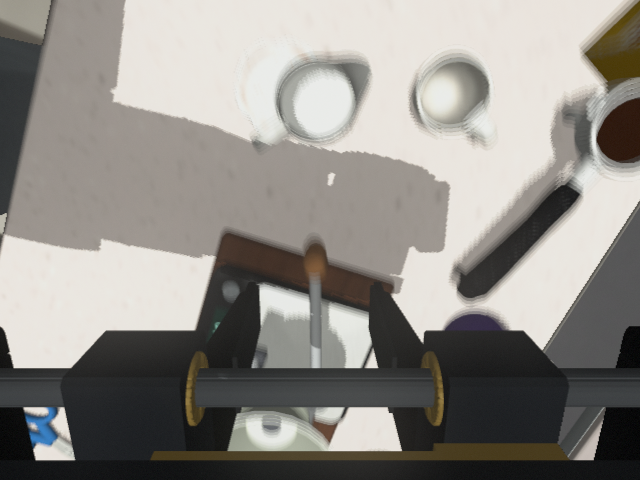

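```bash
python3 - <<'E'
from h import *
p,d=viewer.read_camera('wrist')
h=cv2.cvtColor(p,cv2.COLOR_RGB2HSV)
k=viewer.get_calibration('wrist');K=k['camera_matrix'];T=np.linalg.inv(k['world_to_cam'])
m=(h[...,1]>110)&(h[...,0]<25)&(d>0)
v,u=np.nonzero(m);z=d[v,u]
c=np.c_[(u-K[0,2])/K[0,0]*z,-(v-K[1,2])/K[1,1]*z,-z,np.ones(len(z))]@T.T
s=(c[:,2]>130)&(c[:,2]<190)
c=c[s];print(len(c),c.min(0),c.max(0))
t=c[c[:,2]>c[:,2].max()-4];print('top',t.mean(0),t.min(0),t.max(0))
E
```

```text
448 [538.60496058 149.05837956 138.00308499   1.        ] [552.41880803 163.03171345 165.60940297   1.        ]
top [545.39142522 156.14976003 163.65671185   1.        ] [539.18689851 149.05837956 161.63638732   1.        ] [551.94954689 162.19575825 165.60940297   1.        ]
```

The grip sits at (316,258), centred between the open fingers, with the bar running back to the cradle. It measures (545.5,156). I'll descend onto it.

```bash
python3 -c "
from h import *
plan([(545.5,156.5,134,1.963,4)])"
```

```text
[[[-0.004, -0.001, 0.092], 0.0003], [[-0.004, -0.001, 0.092], 0.0003], [[-0.004, -0.001, 0.092], 0.0003], [[-0.004, -0.001, 0.092], 0.0003], [[0.0, 0.0, 0.0], 0.0]]
```

Request:
{"op": "arm_command", "data": {"rows": [[[-0.002,-0.001,0.092],0],[[-0.002,-0.001,0.092],0],[[-0.002,-0.001,0.092],0],[[-0.002,0,0.092],0],[[0,0,0],0]]}}

```text
t: 3.4
eef_pos: [543.4, 158.3, 131.6]
tcp_rot: [-3.137, -0.001, 1.966]
ft_force: [-0.1, 0.6, 0.3]
opening: 0.504
grip_force: 0.0
```

Request:
{"op": "arm_command", "data": {"rows": [[[0,0,0],0],[[0,0,0],0],[[0,0,0],0],[[0,0,0],0],[[0,0,0],0]], "claw": 0.0}}

```text
t: 3.9
eef_pos: [545.1, 157.9, 134.4]
tcp_rot: [3.141, 0.0, 1.965]
ft_force: [-1.0, 1.2, 0.6]
opening: 0.155
grip_force: 30.0
```

Request:
{"op": "arm_command", "data": {"rows": [[[0,0,0],0],[[0,0,0],0],[[0,0,0],0],[[0,0,0],0],[[0,0,0],0]]}}

```text
t: 4.4
eef_pos: [545.1, 157.9, 134.1]
tcp_rot: [3.141, -0.0, 1.965]
ft_force: [-0.5, 0.6, 5.1]
opening: 0.149
grip_force: 30.0
```

Request:
{"op": "arm_command", "data": {"rows": [[[-0.0024,-0.0384,0],-0.0263],[[-0.0024,-0.0384,0],-0.0263],[[-0.0024,-0.0384,0],-0.0263],[[-0.0024,-0.0384,0],-0.0263],[[-0.0024,-0.0384,0],-0.0263]]}}

```text
t: 4.9
eef_pos: [505.6, 130.0, 134.0]
tcp_rot: [3.142, -0.0, 2.381]
ft_force: [-1.1, 1.5, 6.1]
opening: 0.149
grip_force: 30.0
```

Request:
{"op": "arm_command", "data": {"rows": [[[-0.0024,-0.0384,0],-0.0263],[[-0.0024,-0.0384,0],-0.0263],[[-0.0024,-0.0384,0],-0.0263],[[-0.0024,-0.0384,0],-0.0263],[[-0.0024,-0.0384,0],-0.0263]]}}

```text
t: 5.4
eef_pos: [480.9, 88.8, 134.0]
tcp_rot: [-3.141, -0.001, 2.795]
ft_force: [-3.1, 1.3, 7.7]
opening: 0.151
grip_force: 30.0
```

Request:
{"op": "arm_command", "data": {"rows": [[[-0.0024,-0.0384,0],-0.0263],[[-0.0024,-0.0384,0],-0.0263],[[-0.0024,-0.0384,0],-0.0263],[[-0.0024,-0.0384,0],-0.0263],[[-0.0024,-0.0384,0],-0.0263]]}}

```text
t: 5.9
eef_pos: [474.8, 41.2, 134.0]
tcp_rot: [3.141, -0.002, -3.075]
ft_force: [-5.0, 0.4, 9.3]
opening: 0.151
grip_force: 30.0
```

```bash
python3 - <<'E'
from h import *
st()
snap('side','s2')
for c in ('side','scene'):
  if c=='scene': viewer.read_camera(c)
  for l in ('keeper_grip','keeper_hinge','cradle','collar_top'):
    for x in models.mark_of(c,l)[:1]: print(c,l,np.round(x['position'],1).tolist(),round(x['confidence'],2))
p=cv2.imread('pics/s2.png')[140:300,180:400]; cv2.imwrite('pics/s2c.png',cv2.resize(p,None,fx=3.5,fy=3.5,interpolation=cv2.INTER_CUBIC))
E
```

```text
{'t': 5.9, 'joints': [-0.052, 0.396, 2.003, -0.0, 0.744, -1.689], 'eef_pos': [474.766, 41.185, 134.005], 'tcp_rot': [3.141, -0.002, -3.075], 'ft_force': [-5.001, 0.437, 9.27], 'opening': 0.151, 'grip_force': 30.003}
side keeper_hinge [587.2, 48.9, 124.1] 0.93
side cradle [566.1, 24.6, 128.8] 0.84
side collar_top [576.0, -105.4, 157.6] 0.82
scene keeper_grip [477.8, 46.8, 150.5] 0.51
scene keeper_hinge [576.9, -103.3, 232.1] 0.7
scene cradle [570.0, 24.2, 129.6] 0.89
scene collar_top [575.7, -102.9, 155.0] 0.75
```

View pics/s2c.png

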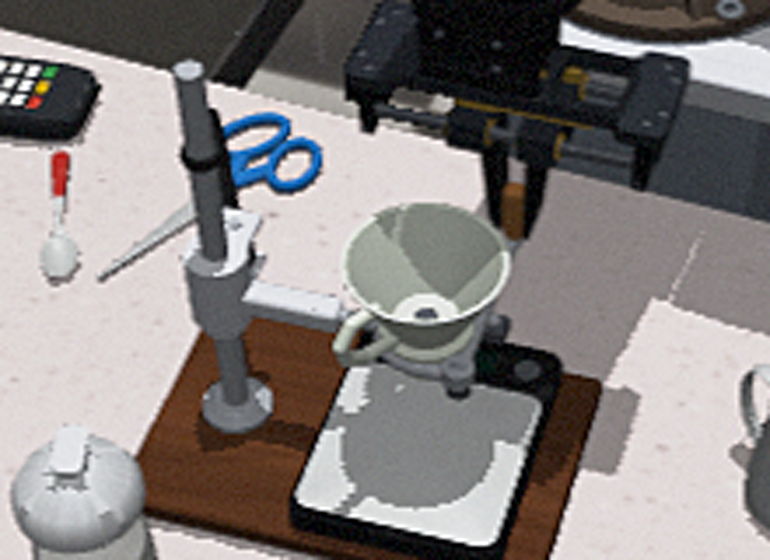

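The keeper is nearly in line across the cradle mouth: the hinge ball is at (457,375) and the catch at (495,325) in the crop. I'll push on gently and watch the force for the stop.

Request:
{"op": "arm_command", "data": {"rows": [[[0.002,-0.003,0],-0.003],[[0.002,-0.003,0],-0.003],[[0,-0.003,0],-0.003],[[0,-0.003,0],-0.003],[[0,0,0],0]]}}

```text
t: 6.9
eef_pos: [474.7, 39.9, 134.0]
tcp_rot: [3.139, -0.0, -3.042]
ft_force: [-2.5, 15.8, 7.1]
opening: 0.149
grip_force: 30.0
```

Request:
{"op": "arm_command", "data": {"rows": [[[0,-0.003,0],0],[[0,-0.003,0],0],[[0,-0.003,0],0],[[0,-0.003,0],0],[[0,0,0],0]]}}

```text
t: 7.4
eef_pos: [474.6, 38.8, 134.0]
tcp_rot: [3.136, -0.001, -3.043]
ft_force: [-2.2, 34.0, 8.8]
opening: 0.151
grip_force: 30.0
```

Request:
{"op": "arm_command", "data": {"rows": [[[0,0.005,0],0],[[0,0.003,0],0],[[0,0,0],0],[[0,0,0],0],[[0,0,0],0]]}}

```text
t: 7.9
eef_pos: [474.6, 39.6, 134.0]
tcp_rot: [3.138, -0.001, -3.043]
ft_force: [-2.2, 21.6, 7.9]
opening: 0.15
grip_force: 30.0
```

Request:
{"op": "arm_command", "data": {"rows": [[[0,0,0],0],[[0,0,0],0],[[0,0,0],0],[[0,0,-0.05],0],[[0,0,-0.1],0]], "claw": 0.5}}

```text
t: 8.4
eef_pos: [474.4, 37.2, 170.4]
tcp_rot: [3.141, -0.004, -3.042]
ft_force: [0.3, -0.4, 0.4]
opening: 0.481
grip_force: 0.0
```

Request:
{"op": "arm_command", "data": {"rows": [[[0,0,-0.1],0],[[0,0,-0.1],0],[[0,0,-0.05],0],[[0,0,0],0],[[0,0,0],0]]}}

```text
t: 8.9
eef_pos: [474.9, 37.3, 233.3]
tcp_rot: [3.142, -0.001, -3.042]
ft_force: [-0.1, -0.3, -0.7]
opening: 0.505
grip_force: 0.0
```

```bash
python3 - <<'E'
from h import *
st()
snap('wrist','w2'); snap('scene','sc2')
for c in ('scene','wrist'):
  for l in ('keeper_grip','keeper_hinge','cradle'):
    for x in models.mark_of(c,l)[:1]: print(c,l,np.round(x['position'],1).tolist(),round(x['confidence'],2))
plan([(476,-154,235,0.593,20)])
E
```

```text
{'t': 8.9, 'joints': [-0.06, 0.258, 1.885, -0.0, 0.999, -1.731], 'eef_pos': [474.947, 37.32, 233.272], 'tcp_rot': [3.142, -0.001, -3.042], 'ft_force': [-0.086, -0.321, -0.686], 'opening': 0.505, 'grip_force': 0.0}
scene keeper_grip [474.0, 46.9, 146.4] 0.89
scene cradle [570.0, 23.8, 131.1] 0.66
wrist keeper_grip [474.4, 41.1, 148.4] 0.59
[[[0.004, -0.038, -0.0], 0.0422], [[-0.001, -0.038, -0.0], 0.0422], [[-0.006, -0.038, -0.0], 0.0422], [[-0.011, -0.037, -0.0], 0.0422], [[-0.016, -0.035, -0.0], 0.0422]]
[[[-0.021, -0.032, -0.0], 0.0422], [[-0.025, -0.029, -0.0], 0.0422], [[-0.028, -0.026, -0.0], 0.0422], [[-0.031, -0.022, -0.0], 0.0422], [[-0.034, -0.018, -0.0], 0.0422]]
[[[-0.036, -0.013, -0.0], 0.0422], [[-0.037, -0.008, -0.0], 0.0422], [[-0.038, -0.003, -0.0], 0.0422], [[-0.038, 0.002, -0.0], 0.0422], [[-0.038, 0.007, -0.0], 0.0422]]
[[[-0.036, 0.012, -0.0], 0.0422], [[-0.034, 0.017, -0.0], 0.0422], [[-0.032, 0.021, -0.0], 0.0422], [[-0.029, 0.025, -0.0], 0.0422], [[-0.025, 0.029, -0.0], 0.0422]]
```

View pics/w2.png

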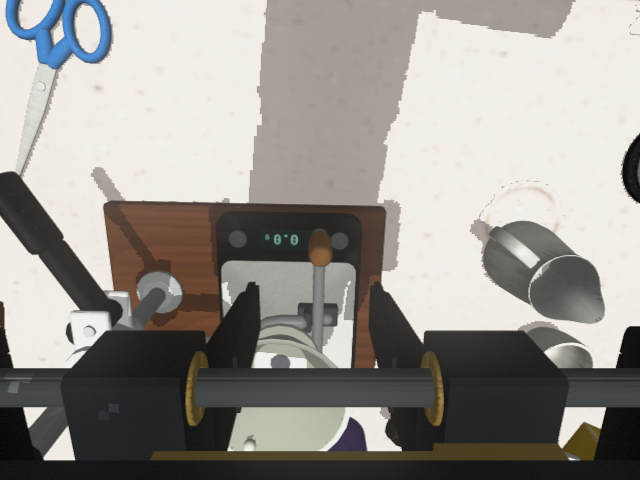

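The wooden grip is at (320,247). The bar runs parallel to the board edges and through the catch clip at (318,313), so the keeper is shut. The lever shows at the left, around (45,235). Next is the lever.

Request:
{"op": "arm_command", "data": {"rows": [[[0.004,-0.038,0],0.0422],[[-0.001,-0.038,0],0.0422],[[-0.006,-0.038,0],0.0422],[[-0.011,-0.037,0],0.0422],[[-0.016,-0.035,0],0.0422]]}}

```text
t: 9.8
eef_pos: [474.9, -10.8, 233.8]
tcp_rot: [3.142, -0.0, 2.574]
ft_force: [1.0, 0.5, -0.1]
opening: 0.502
grip_force: 0.0
```

Request:
{"op": "arm_command", "data": {"rows": [[[-0.021,-0.032,0],0.0422],[[-0.025,-0.029,0],0.0422],[[-0.028,-0.026,0],0.0422],[[-0.031,-0.022,0],0.0422],[[-0.034,-0.018,0],0.0422]]}}

```text
t: 10.3
eef_pos: [475.0, -58.6, 233.8]
tcp_rot: [-3.142, -0.0, 1.911]
ft_force: [0.4, 0.3, 0.1]
opening: 0.505
grip_force: 0.0
```

Request:
{"op": "arm_command", "data": {"rows": [[[-0.036,-0.013,0],0.0422],[[-0.037,-0.008,0],0.0422],[[-0.038,-0.003,0],0.0422],[[-0.038,0.002,0],0.0422],[[-0.038,0.007,0],0.0422]]}}

```text
t: 10.8
eef_pos: [475.0, -106.4, 233.7]
tcp_rot: [-3.141, -0.0, 1.248]
ft_force: [-0.7, -0.5, 0.2]
opening: 0.502
grip_force: 0.0
```

Request:
{"op": "arm_command", "data": {"rows": [[[-0.036,0.012,0],0.0422],[[-0.034,0.017,0],0.0422],[[-0.032,0.021,0],0.0422],[[-0.029,0.025,0],0.0422],[[-0.025,0.029,0],0.0422]]}}

```text
t: 11.3
eef_pos: [475.2, -154.1, 233.7]
tcp_rot: [-3.141, 0.0, 0.585]
ft_force: [0.3, 1.0, 0.3]
opening: 0.502
grip_force: 0.0
```

```bash
python3 - <<'E'
from h import *
st()
p,d=snap('wrist','w3')
k=viewer.get_calibration('wrist');K=k['camera_matrix'];T=np.linalg.inv(k['world_to_cam'])
for l in ('paddle_mid','cam_pin','collar_top','band_edge'):
    for x in models.mark_of('wrist',l)[:1]: print(l,np.round(x['position'],1).tolist(),round(x['confidence'],2),proj('wrist',x['position']))
v,u=np.nonzero((d>0)&(p.max(2)<70));z=d[v,u]
c=np.c_[(u-K[0,2])/K[0,0]*z,-(v-K[1,2])/K[1,1]*z,-z,np.ones(len(z))]@T.T
s=(abs(c[:,2]-142)<8)&(np.hypot(c[:,0]-476,c[:,1]+154)<60); c=c[s]
r=cv2.minAreaRect(c[:,:2].astype(np.float32));print(len(c),r,c[:,2].mean())
E
```

```text
{'t': 11.3, 'joints': [-0.446, 0.292, 1.834, 0.0, 1.016, 0.54], 'eef_pos': [475.228, -154.078, 233.715], 'tcp_rot': [-3.141, 0.0, 0.585], 'ft_force': [0.316, 0.982, 0.275], 'opening': 0.502, 'grip_force': 0.0}
paddle_mid [482.1, -152.6, 127.2] 0.71 [317. 225.]
cam_pin [547.1, -102.2, 129.7] 0.79 [309.  95.]
collar_top [580.3, -100.4, 154.9] 0.68 [342.  37.]
2139 ((490.8822326660156, -146.224609375), (86.61198425292969, 12.222805976867676), 34.45861053466797) 142.71102176172948
```

View pics/w3.png

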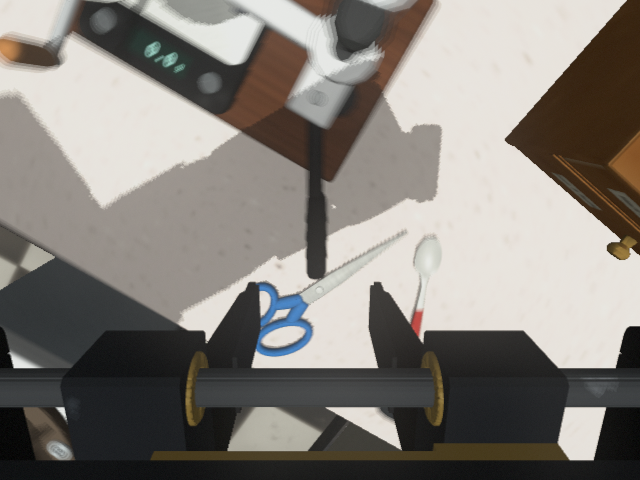

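The lever is at (315,200), with its paddle end at (316,275). It lies along the tool x axis, with the post at the top near (360,20). The wrist camera looks to be on the post side, so I'll check its clearance.

```bash
python3 - <<'E'
from h import *
s=state();C=np.linalg.inv(viewer.get_calibration('wrist')['world_to_cam'])[:3,3]
y=s['tcp_rot'][2];d=C-s['eef_pos'];print('cam in tool',d[0]*np.cos(y)+d[1]*np.sin(y),d[0]*np.sin(y)-d[1]*np.cos(y),d[2])
plan([(478.5,-154.8,150,0.601,4),(478.5,-154.8,116,0.601,5)])
E
```

```text
cam in tool 83.14433569334751 0.25841011651211687 169.61466106950522
[[[0.002, 0.003, 0.084], -0.0006], [[0.002, 0.003, 0.084], -0.0006], [[0.002, 0.003, 0.084], -0.0006], [[0.002, 0.003, 0.084], -0.0006], [[0.0, 0.0, 0.027], -0.0]]
[[[0.0, 0.0, 0.027], -0.0], [[0.0, 0.0, 0.027], -0.0], [[0.0, 0.0, 0.027], -0.0], [[0.0, 0.0, 0.027], -0.0], [[0.0, 0.0, 0.0], 0.0]]
```

```bash
python3 - <<'E'
from h import *
plan([(472,-159.2,150,0.601,4),(472,-159.2,116,0.601,5)])
E
```

```text
[[[-0.006, 0.003, 0.084], -0.0006], [[-0.006, 0.003, 0.084], -0.0006], [[-0.006, 0.003, 0.084], -0.0006], [[-0.006, 0.003, 0.084], -0.0006], [[0.0, 0.0, 0.027], -0.0]]
[[[0.0, 0.0, 0.027], -0.0], [[0.0, 0.0, 0.027], -0.0], [[0.0, 0.0, 0.027], -0.0], [[0.0, 0.0, 0.027], -0.0], [[0.0, 0.0, 0.0], 0.0]]
```

Request:
{"op": "arm_command", "data": {"rows": [[[-0.006,0.003,0.084],-0.0012],[[-0.006,0.003,0.084],-0.0012],[[-0.006,0.003,0.084],-0.0012],[[-0.006,0.003,0.084],-0.0012],[[0,0,0.027],0]]}}

```text
t: 12.05
eef_pos: [471.3, -158.9, 141.6]
tcp_rot: [-3.139, 0.001, 0.608]
ft_force: [-0.5, 0.6, -0.3]
opening: 0.501
grip_force: 0.0
```

Request:
{"op": "arm_command", "data": {"rows": [[[0,0,0.027],0],[[0,0,0.027],0],[[0,0,0.027],0],[[0,0,0.027],0],[[0,0,0],0]]}}

```text
t: 12.55
eef_pos: [471.8, -159.4, 115.5]
tcp_rot: [-3.141, 0.0, 0.606]
ft_force: [-0.7, -0.3, 0.4]
opening: 0.501
grip_force: 0.0
```

Request:
{"op": "arm_command", "data": {"rows": [[[0,0,0],0],[[0,0,0],0],[[0,0,0],0],[[0,0,0],0],[[0,0,0],0]], "claw": 0.0}}

```text
t: 13.05
eef_pos: [472.0, -159.5, 116.2]
tcp_rot: [3.142, -0.0, 0.606]
ft_force: [0.1, 0.9, -0.2]
opening: 0.139
grip_force: 17.9
```

Request:
{"op": "arm_command", "data": {"rows": [[[0,0,0],0],[[0,0,0],0],[[0,0,0],0],[[0,0,0],0],[[0,0,0],0]]}}

```text
t: 13.55
eef_pos: [471.9, -159.4, 116.1]
tcp_rot: [-3.141, 0.0, 0.606]
ft_force: [-1.8, 3.6, 0.7]
opening: 0.138
grip_force: 30.0
```

```bash
python3 - <<'E'
from h import *
st()
# band edge from side/scene: dark rows along the post axis
for c in ('side','scene'):
    p,d=snap(c,c+'4')
    for l in ('band_edge','collar_top'):
        for x in models.mark_of(c,l)[:2]: print(c,l,np.round(x['position'],1).tolist(),round(x['confidence'],2),proj(c,x['position']))
    for z in range(150,250,4):
        u,v=proj(c,[577.5,-103.5,z]).astype(int); print(z,u,v,p[v,u-2:u+3].mean(1).round().astype(int),int(d[v,u]))
i=np.hstack([cv2.resize(cv2.imread('pics/side4.png')[150:240,195:280],(400,424),interpolation=2),cv2.resize(cv2.imread('pics/scene4.png')[200:300,350:435],(400,424),interpolation=2)]);cv2.imwrite('pics/b4.png',i)
E
```

```text
{'t': 13.55, 'joints': [-0.459, 0.45, 1.971, 0.0, 0.721, 0.506], 'eef_pos': [471.851, -159.373, 116.072], 'tcp_rot': [-3.141, 0.0, 0.606], 'ft_force': [-1.838, 3.561, 0.691], 'opening': 0.138, 'grip_force': 29.97}
side band_edge [576.3, -104.4, 230.9] 0.46 [236. 183.]
side collar_top [576.8, -104.1, 156.9] 0.82 [240. 211.]
150 241 214 [113  83  73 103 102] 1058
154 241 212 [67 79 69 71 61] 1056
158 240 211 [63 68 72 74 73] 1058
162 240 209 [67 76 77 75 68] 1051
166 240 208 [65 73 79 73 70] 1051
170 240 207 [67 75 74 74 69] 1044
174 240 205 [72 75 73 72 72] 1043
178 239 204 [55 70 76 79 71] 1038
182 239 202 [66 79 78 79 74] 1033
186 239 201 [68 71 71 77 76] 1035
190 239 199 [66 77 74 79 73] 1032
194 238 198 [59 72 76 74 74] 1028
198 238 196 [65 76 76 80 68] 1022
202 238 195 [63 72 76 76 73] 1021
206 238 193 [71 79 76 80 72] 1018
210 238 192 [69 75 79 74 74] 1016
214 237 190 [65 80 79 78 77] 1012
218 237 189 [42 49 53 44 77] 1009
222 237 187 [16 10 12 11  7] 1003
226 237 185 [57 60 60 55 44] 1003
230 236 184 [76 76 81 78 76] 1002
234 236 182 [75 77 79 77 78] 997
238 236 181 [81 75 76 7
[... 200 characters left out ...]
25] 491
166 393 265 [25 25 24 24 24] 492
170 393 263 [24 25 24 25 25] 489
174 393 262 [24 24 24 24 26] 487
178 393 260 [25 25 24 25 24] 487
182 394 258 [25 25 25 25 24] 483
186 394 256 [32 27 27 25 26] 481
190 394 255 [34 29 28 27 26] 480
194 395 253 [30 29 28 29 28] 477
198 395 251 [28 28 29 27 30] 478
202 395 250 [28 29 28 28 28] 474
206 396 248 [31 31 29 29 30] 473
210 396 246 [38 37 33 34 32] 472
214 396 244 [46 46 44 41 40] 473
218 397 242 [46 44 44 44 46] 470
222 397 241 [50 47 46 45 45] 470
226 397 239 [74 71 65 63 58] 467
230 398 237 [83 85 85 83 80] 467
234 398 235 [53 62 68 75 82] 466
238 398 233 [37 38 39 41 44] 464
242 399 231 [36 36 36 36 37] 462
246 399 229 [36 36 36 36 37] 461
```

View pics/b4.png

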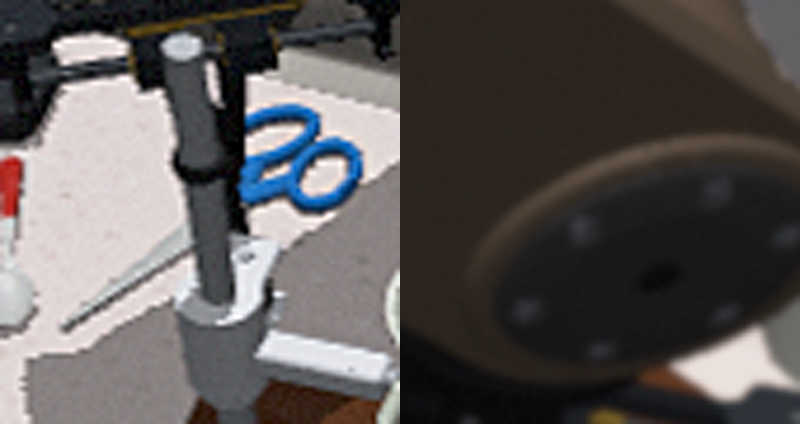

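The left half shows the band around (203,165), the post top at (183,45) and the collar top at (225,300). The scene view on the right is blocked by the arm. I'll get a sub-pixel band height from the unobstructed first pictures, using the post top (290) and collar top (156) as references.

```bash
python3 - <<'E'
from h import *
for c,f in (('side','side1'),('scene','scene1'),('side','side4')):
    g=cv2.cvtColor(cv2.imread(f'pics/{f}.png'),cv2.COLOR_BGR2GRAY).astype(np.float32)
    k=viewer.get_calibration(c);C=np.linalg.inv(k['world_to_cam'])[:3,3];M=k['world_to_cam'];K=k['camera_matrix']
    ax=np.array([577.5,-103.5]); dv=C[:2]-ax; el=np.degrees(np.arctan2(C[2]-220,np.hypot(*dv))); dv/=np.hypot(*dv); pv=np.array([-dv[1],dv[0]])
    def prof(r,zs,offs):
        out=[]
        for o in offs:
            b=ax+dv*np.sqrt(r*r-o*o)+pv*o
            q=np.c_[np.tile(b,(len(zs),1)),zs,np.ones(len(zs))]@M.T; q=np.c_[q[:,0],-q[:,1],-q[:,2]]@K.T; q=(q[:,:2]/q[:,2:]).astype(np.float32)
            out.append(cv2.remap(g,q[:,:1],q[:,1:],cv2.INTER_LINEAR)[:,0])
        return np.mean(out,0)
    zs=np.arange(140,310,1.)
    P=prof(11.5,zs,[-4,-2,0,2,4]); print(f,'elev',round(el,1)); 
    i=(zs>=205)&(zs<=250); print('band',list(zip(zs[i].astype(int),P[i].round().astype(int))))
    P=prof(8,zs,[-3,-1,1,3]); 
    i=(zs>=280)&(zs<=305); print('top',list(zip(zs[i].astype(int),P[i].round().astype(int))))
    i=(zs>=146)&(zs<=166); print('junction',list(zip(zs[i].astype(int),P[i].round().astype(int))))
E
```

```text
side1 elev 42.1
band [(np.int64(205), np.int64(67)), (np.int64(206), np.int64(68)), (np.int64(207), np.int64(68)), (np.int64(208), np.int64(67)), (np.int64(209), np.int64(67)), (np.int64(210), np.int64(67)), (np.int64(211), np.int64(67)), (np.int64(212), np.int64(68)), (np.int64(213), np.int64(68)), (np.int64(214), np.int64(68)), (np.int64(215), np.int64(68)), (np.int64(216), np.int64(68)), (np.int64(217), np.int64(67)), (np.int64(218), np.int64(67)), (np.int64(219), np.int64(66)), (np.int64(220), np.int64(67)), (np.int64(221), np.int64(69)), (np.int64(222), np.int64(70)), (np.int64(223), np.int64(70)), (np.int64(224), np.int64(70)), (np.int64(225), np.int64(68)), (np.int64(226), np.int64(58)), (np.int64(227), np.int64(46)), (np.int64(228), np.int64(33)), (np.int64(229), np.int64(22)), (np.int64(230), np.int64(14)), (np.int64(231), np.int64(10)), (np.int64(232), np.int64(9)), (np.int64(233), np.int64(12)), (np.int64(234), np.int64(18)), (np.int64(235), np.int64(24)), (np.int64(236), np.int64(36)), (np.int64(237), np.int64(48)), (np.int64(238), np.int64(58)), (np.int64(239), np.int64(
[... 7035 characters left out ...]
p.int64(305), np.int64(59))]
junction [(np.int64(146), np.int64(194)), (np.int64(147), np.int64(180)), (np.int64(148), np.int64(161)), (np.int64(149), np.int64(148)), (np.int64(150), np.int64(142)), (np.int64(151), np.int64(141)), (np.int64(152), np.int64(142)), (np.int64(153), np.int64(144)), (np.int64(154), np.int64(143)), (np.int64(155), np.int64(126)), (np.int64(156), np.int64(107)), (np.int64(157), np.int64(89)), (np.int64(158), np.int64(81)), (np.int64(159), np.int64(75)), (np.int64(160), np.int64(71)), (np.int64(161), np.int64(71)), (np.int64(162), np.int64(71)), (np.int64(163), np.int64(71)), (np.int64(164), np.int64(72)), (np.int64(165), np.int64(72)), (np.int64(166), np.int64(72))]
```

Band underside: side gives 227.6, or about 228 after correction to the references. Scene gives 228.1. So z is about 228, which means a 72 mm lift.

Request:
{"op": "arm_command", "data": {"rows": [[[0,0,-0.01],0],[[0,0,-0.03],0],[[0,0,-0.03],0],[[0,0,-0.03],0],[[0,0,-0.03],0]]}}

```text
t: 14.35
eef_pos: [471.6, -159.1, 148.1]
tcp_rot: [-3.14, 0.001, 0.606]
ft_force: [0.3, 5.0, -9.0]
opening: 0.132
grip_force: 30.0
```

Request:
{"op": "arm_command", "data": {"rows": [[[0,0,-0.03],0],[[0,0,-0.03],0],[[0,0,-0.03],0],[[0,0,-0.03],0],[[0,0,-0.03],0]]}}

```text
t: 14.85
eef_pos: [471.6, -159.1, 185.6]
tcp_rot: [-3.14, 0.001, 0.605]
ft_force: [0.6, 4.7, -9.0]
opening: 0.137
grip_force: 30.0
```

Request:
{"op": "arm_command", "data": {"rows": [[[0,0,-0.008],0],[[0,0,0],0],[[0,0,0],0],[[0,0,0],0],[[0,0,0],0]]}}

```text
t: 15.35
eef_pos: [471.7, -159.3, 187.6]
tcp_rot: [-3.14, 0.0, 0.605]
ft_force: [-0.5, 4.0, -4.5]
opening: 0.135
grip_force: 30.0
```

```bash
cat > m.py <<'E'
from h import *
import sys
def measure(name,cams=('side','scene')):
    """collar top height from post/collar-top junction (r=8) and near rim (r=19)"""
    for c in cams:
        p,d=snap(c,c+name); g=cv2.cvtColor(p,cv2.COLOR_RGB2GRAY).astype(np.float32)
        k=viewer.get_calibration(c);M=k['world_to_cam'];K=k['camera_matrix'];C=np.linalg.inv(M)[:3,3]
        ax=np.array([577.5,-103.5]); dv=C[:2]-ax; dv/=np.hypot(*dv); pv=np.array([-dv[1],dv[0]])
        for r in (8,11.5,19):
            zs=np.arange(210,248,1.);out=[]
            for o in np.array([-3,-1,1,3]):
                b=ax+dv*np.sqrt(r*r-o*o)+pv*o
                q=np.c_[np.tile(b,(len(zs),1)),zs,np.ones(len(zs))]@M.T; q=np.c_[q[:,0],-q[:,1],-q[:,2]]@K.T; q=(q[:,:2]/q[:,2:]).astype(np.float32)
                out.append(cv2.remap(g,q[:,:1],q[:,1:],cv2.INTER_LINEAR)[:,0])
            print(c,r,' '.join(f'{int(z)}:{int(v)}' for z,v in zip(zs,np.mean(out,0))))
        for l in ('collar_top','cam_pin','paddle_mid'):
            for x in models.mark_of(c,l)[:1]: print(c,l,np.round(x['position'],1).tolist(),round(x['confidence'],2))
    st()
measure(sys.argv[1])
n=sys.argv[1]
i=cv2.resize(cv2.imread(f'pics/side{n}.png')[130:260,170:330],(740,600),interpolation=2);cv2.imwrite(f'pics/v{n}.png',i)
E
python3 m.py 5
```

```text
side 8 210:89 211:87 212:82 213:80 214:97 215:147 216:194 217:221 218:236 219:243 220:223 221:197 222:157 223:121 224:84 225:53 226:26 227:13 228:10 229:10 230:14 231:19 232:26 233:39 234:54 235:65 236:74 237:77 238:76 239:75 240:74 241:74 242:74 243:75 244:76 245:76 246:75 247:74
side 11.5 210:91 211:91 212:91 213:90 214:88 215:84 216:79 217:85 218:131 219:180 220:216 221:232 222:243 223:229 224:206 225:168 226:130 227:93 228:61 229:31 230:14 231:11 232:10 233:13 234:18 235:23 236:36 237:51 238:62 239:72 240:78 241:76 242:75 243:75 244:74 245:74 246:75 247:76
side 19 210:91 211:91 212:91 213:90 214:90 215:91 216:91 217:91 218:91 219:91 220:90 221:88 222:84 223:79 224:85 225:131 226:181 227:216 228:233 229:243 230:228 231:204 232:164 233:126 234:90 235:57 236:28 237:13 238:10 239:10 240:14 241:18 242:26 243:39 244:54 245:64 246:74 247:77
side cam_pin [551.5, -106.7, 201.9] 0.62
side paddle_mid [478.5, -155.9, 201.1] 0.52
scene 8 210:13 211:13 212:13 213:13 214:14 215:14 216:14 217:14 218:14 219:15 220:19 221:22 222:26 223:29 224:32 225:33 226:34 227:34 228:33 229:33 230:34 231:34 232
[... 174 characters left out ...]
3 218:14 219:14 220:14 221:14 222:14 223:15 224:18 225:22 226:26 227:29 228:32 229:33 230:34 231:34 232:33 233:33 234:34 235:34 236:33 237:32 238:30 239:28 240:25 241:24 242:22 243:21 244:21 245:21 246:22 247:22
scene 19 210:21 211:18 212:15 213:13 214:12 215:11 216:10 217:10 218:10 219:10 220:11 221:12 222:13 223:13 224:13 225:13 226:13 227:14 228:14 229:14 230:14 231:14 232:16 233:20 234:23 235:27 236:30 237:33 238:34 239:34 240:34 241:33 242:34 243:34 244:34 245:33 246:31 247:29
{'t': 15.75, 'joints': [-0.459, 0.346, 1.896, 0.0, 0.901, 0.507], 'eef_pos': [471.717, -159.29, 187.59], 'tcp_rot': [-3.14, 0.0, 0.605], 'ft_force': [-1.079, 4.659, -4.943], 'opening': 0.134, 'grip_force': 30.011}
```

View pics/v5.png

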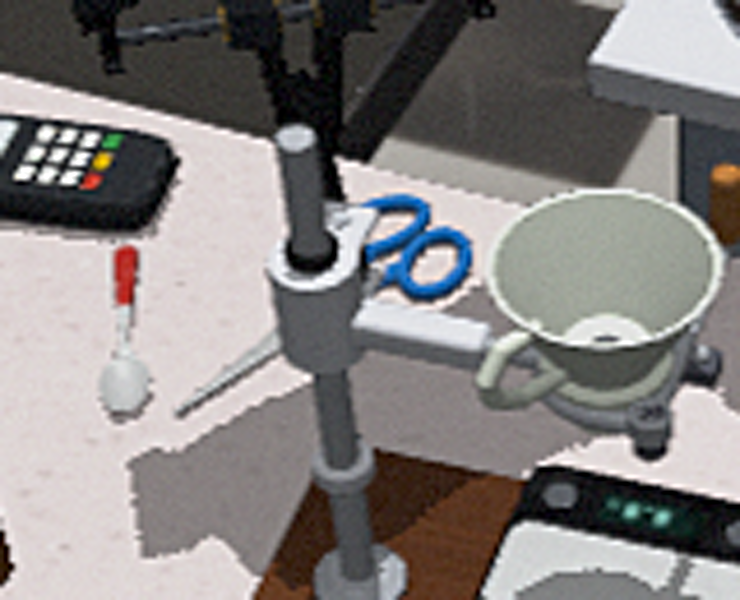

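The collar top sits just under or at the band (at (312,250)). The dripper is still seated and the keeper grip is at (727,205). I'll calibrate the rim reading against the arm-down picture.

```bash
cat > rim.py <<'E'
from h import *
import sys
def rim(f,z0,r=19,offs=(-6,-4,-2,0,2,4,6)):
    g=cv2.cvtColor(cv2.imread(f'pics/{f}.png'),cv2.COLOR_BGR2GRAY).astype(np.float32)
    k=viewer.get_calibration('side');M=k['world_to_cam'];K=k['camera_matrix'];C=np.linalg.inv(M)[:3,3]
    ax=np.array([577.5,-103.5]); dv=C[:2]-ax; dv/=np.hypot(*dv); pv=np.array([-dv[1],dv[0]])
    zs=np.arange(z0-7,z0+5,.1);es=[]
    for o in offs:
        b=ax+dv*np.sqrt(r*r-o*o)+pv*o
        q=np.c_[np.tile(b,(len(zs),1)),zs,np.ones(len(zs))]@M.T; q=np.c_[q[:,0],-q[:,1],-q[:,2]]@K.T; q=(q[:,:2]/q[:,2:]).astype(np.float32)
        v=cv2.remap(g,q[:,:1],q[:,1:],cv2.INTER_LINEAR)[:,0]
        m=v.argmax(); lo=np.median(v[:10]); h=(lo+v[m])/2; j=m
        while j>0 and v[j]>h: j-=1
        es.append(zs[j])
    print(f,np.round(es,1),'mean',round(np.mean(es),2),'med',np.median(es).round(2))
for a in sys.argv[1:]:
    f,z=a.split(':'); rim(f,float(z))
E
python3 rim.py side1:156 s2:156 side4:156 side5:228
python3 -c "
from h import *
st()"
```

```text
side1 [155.7 155.9 155.6 155.4 154.9 155.1 155.4] mean 155.43 med 155.4
s2 [155.7 155.8 155.6 155.4 155.  155.1 155.5] mean 155.44 med 155.5
side4 [155.7 155.8 155.6 155.4 155.  155.  155.5] mean 155.43 med 155.5
side5 [225.7 225.8 225.7 225.6 225.4 225.8 225.6] mean 225.66 med 225.7
{'t': 15.75, 'joints': [-0.459, 0.346, 1.896, 0.0, 0.901, 0.507], 'eef_pos': [471.717, -159.29, 187.59], 'tcp_rot': [-3.14, 0.0, 0.605], 'ft_force': [-1.079, 4.659, -4.943], 'opening': 0.134, 'grip_force': 30.011}
```

Request:
{"op": "arm_command", "data": {"rows": [[[0,0,-0.004],0],[[0,0,-0.004],0],[[0,0,0],0],[[0,0,0],0],[[0,0,0],0]]}}

```text
t: 16.25
eef_pos: [471.7, -159.3, 189.5]
tcp_rot: [-3.14, 0.0, 0.605]
ft_force: [-0.7, 5.2, -6.0]
opening: 0.137
grip_force: 30.0
```

```bash
python3 -c "
from h import *
snap('side','s6')
st()"; python3 rim.py s6:229
```

```text
{'t': 16.3, 'joints': [-0.459, 0.343, 1.894, 0.0, 0.906, 0.507], 'eef_pos': [471.696, -159.247, 189.504], 'tcp_rot': [-3.14, 0.0, 0.605], 'ft_force': [0.4, 5.294, -6.278], 'opening': 0.136, 'grip_force': 30.006}
s6 [227.9 228.  227.9 227.7 227.5 227.4 227.5] mean 227.7 med 227.7
```

Request:
{"op": "arm_command", "data": {"rows": [[[0.001,0.0263,0],-0.0223],[[0.001,0.0263,0],-0.0223],[[0.001,0.0263,0],-0.0223],[[0.001,0.0263,0],-0.0223],[[0.001,0.0263,0],-0.0223]]}}

```text
t: 16.8
eef_pos: [495.0, -182.3, 189.4]
tcp_rot: [-3.14, -0.001, 0.958]
ft_force: [-0.1, 8.5, -6.9]
opening: 0.136
grip_force: 30.0
```

Request:
{"op": "arm_command", "data": {"rows": [[[0.001,0.0263,0],-0.0223],[[0.001,0.0263,0],-0.0223],[[0.001,0.0263,0],-0.0223],[[0.001,0.0263,0],-0.0223],[[0,0,0],0]]}}

```text
t: 17.3
eef_pos: [518.4, -194.1, 189.2]
tcp_rot: [-3.139, -0.001, 1.238]
ft_force: [-2.9, 6.4, -5.7]
opening: 0.134
grip_force: 30.0
```

```bash
python3 -c "
from h import *
snap('side','s7')
st()"; python3 rim.py s7:229
```

```text
{'t': 17.35, 'joints': [-0.478, 0.419, 1.765, 0.001, 0.96, -0.144], 'eef_pos': [518.079, -194.052, 189.159], 'tcp_rot': [-3.139, -0.001, 1.237], 'ft_force': [-2.957, 7.475, -4.869], 'opening': 0.138, 'grip_force': 30.006}
s7 [227.9 228.1 227.9 227.7 227.4 227.3 227. ] mean 227.61 med 227.7
```

Request:
{"op": "arm_command", "data": {"rows": [[[0.003,0.025,0],-0.0223],[[0.002,0.025,0],-0.0223],[[0.002,0.025,0],-0.0223],[[0.001,0.025,0],-0.0223],[[0,0,0],0]]}}

```text
t: 17.85
eef_pos: [543.1, -198.6, 189.4]
tcp_rot: [-3.14, -0.0, 1.517]
ft_force: [-2.3, 1.8, -3.4]
opening: 0.138
grip_force: 30.0
```

Request:
{"op": "arm_command", "data": {"rows": [[[0.001,0.02,0],-0.0178],[[0.001,0.016,0],-0.014],[[0,0,0],0],[[0,0,0],0],[[0,0,0],0]]}}

```text
t: 18.35
eef_pos: [552.1, -198.5, 190.1]
tcp_rot: [-3.142, 0.001, 1.615]
ft_force: [-2.8, -2.2, -7.1]
opening: 0.135
grip_force: 30.0
```

```bash
python3 -c "
from h import *
snap('side','s8')
st()"; python3 rim.py s8:229
```

```text
{'t': 18.4, 'joints': [-0.458, 0.462, 1.684, -0.001, 0.995, -0.501], 'eef_pos': [552.058, -198.549, 190.108], 'tcp_rot': [3.142, 0.001, 1.615], 'ft_force': [-2.676, -3.427, -7.026], 'opening': 0.14, 'grip_force': 29.992}
s8 [228.2 228.4 228.2 228.1 227.9 228.2 228.1] mean 228.16 med 228.2
```

Request:
{"op": "arm_command", "data": {"rows": [[[0,0.006,0],-0.005],[[0,0.006,0],-0.005],[[0,0.004,0],0],[[0,0,0],0],[[0,0,0],0]]}}

```text
t: 18.9
eef_pos: [555.4, -198.4, 190.0]
tcp_rot: [-3.14, 0.0, 1.647]
ft_force: [-7.8, -4.9, -5.1]
opening: 0.134
grip_force: 30.0
```

Request:
{"op": "arm_command", "data": {"rows": [[[0,0.004,0],0],[[0,0.004,0],0],[[0,0,0],0],[[0,0,0],0],[[0,0,0],0]]}}

```text
t: 19.4
eef_pos: [556.3, -198.4, 189.9]
tcp_rot: [-3.137, 0.0, 1.647]
ft_force: [-13.3, -6.0, -4.6]
opening: 0.133
grip_force: 30.1
```

Request:
{"op": "arm_command", "data": {"rows": [[[0,0.004,0],-0.003],[[0,0.004,0],-0.003],[[0,0,0],0],[[0,0,0],0],[[0,0,0],0]]}}

```text
t: 19.9
eef_pos: [557.7, -198.0, 189.3]
tcp_rot: [-3.136, -0.001, 1.666]
ft_force: [-15.2, -4.5, -7.5]
opening: 0.132
grip_force: 30.1
```

```bash
python3 m.py 9|grep -v '8 2\|11.5\|19 2'; python3 rim.py side9:229
```

```text
side collar_top [579.2, -102.3, 228.3] 0.94
side cam_pin [551.8, -105.0, 206.4] 0.91
side paddle_mid [551.5, -191.1, 202.7] 0.58
scene collar_top [576.4, -102.6, 226.8] 0.57
scene cam_pin [547.2, -103.7, 206.2] 0.72
scene paddle_mid [556.3, -190.9, 202.2] 0.5
{'t': 20.3, 'joints': [-0.452, 0.472, 1.669, -0.003, 1.006, -0.546], 'eef_pos': [557.674, -197.94, 189.244], 'tcp_rot': [-3.136, -0.001, 1.666], 'ft_force': [-14.631, -6.035, -8.187], 'opening': 0.136, 'grip_force': 30.05}
side9 [227.8 227.9 227.5 227.3 227.3 227.  226.8] mean 227.37 med 227.3
```

View pics/v9.png

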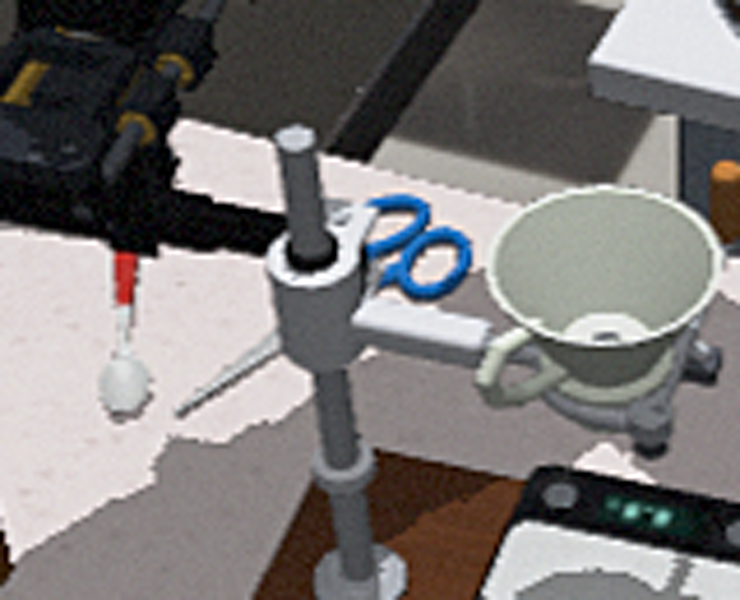

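The lever now runs straight back from the pin, with the collar at the band and the keeper grip at (727,195) unchanged. One more push will show whether it's on the end stop.

Request:
{"op": "arm_command", "data": {"rows": [[[0,0.006,0],0],[[0,0.006,0],0],[[0,0,0],0],[[0,0,0],0],[[0,0,0],0]]}}

```text
t: 20.8
eef_pos: [559.0, -197.9, 189.0]
tcp_rot: [-3.132, -0.001, 1.666]
ft_force: [-24.2, -8.9, -5.2]
opening: 0.14
grip_force: 30.3
```

Request:
{"op": "arm_command", "data": {"rows": [[[0,-0.006,0],0],[[0,-0.006,0],0],[[0,0,0],0],[[0,0,0],0],[[0,0,0],0]]}}

```text
t: 21.3
eef_pos: [557.7, -198.0, 189.2]
tcp_rot: [-3.136, -0.001, 1.666]
ft_force: [-14.2, -6.8, -7.8]
opening: 0.135
grip_force: 30.0
```

```bash
python3 m.py 10|grep -v '8 2\|11.5\|19 2'; python3 rim.py side10:229; python3 -c "
from h import *
viewer.read_camera('scene')
for l in ('keeper_grip','milk_jug','espresso_cup_0'): print(l,[np.round(x['position'],1).tolist() for x in models.mark_of('scene',l)[:1]])"
```

```text
side collar_top [579.9, -102.6, 230.9] 0.85
side cam_pin [549.0, -103.5, 203.3] 0.62
side paddle_mid [507.2, 233.1, 0.8] 0.65
scene collar_top [575.6, -105.6, 226.3] 0.83
scene cam_pin [547.9, -102.6, 202.9] 0.66
scene paddle_mid [555.1, -193.4, 206.3] 0.7
{'t': 21.7, 'joints': [-0.452, 0.472, 1.669, -0.003, 1.006, -0.546], 'eef_pos': [557.669, -197.946, 189.205], 'tcp_rot': [-3.136, -0.001, 1.666], 'ft_force': [-14.489, -5.835, -8.883], 'opening': 0.138, 'grip_force': 30.05}
side10 [227.8 227.7 227.4 227.3 227.2 227.  226.4] mean 227.26 med 227.3
keeper_grip [[476.0, 46.3, 221.1]]
milk_jug [[506.5, 232.2, -0.0]]
espresso_cup_0 [[613.9, 287.9, 1.3]]
```

```bash
python3 -c "
from cell import env
print(env.job_done())"
```

```text
the job is handed in; nothing more can be done
None
```

The job is handed in at about 22 s: the keeper is shut in its catch, the collar top is at the band (z about 228 mm, within about 1 mm by camera), and the cam lever is shut against its stop and still gripped; the result of the judging was not reported.

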